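# Clip a valve block into the inspection stage

### The job

Load the bare aluminium valve block into the clip of the green inspection stage for checking: use the block itself to draw the sprung curved arm back, set the block down flat between the arm's nose and the fence, and slide it gently along until it bears on the end stop. Then let go, so that the arm holds it home against both fixed edges. Go gently, do not touch the arm with the gripper, and leave everything else where it is.

Things in the scene. Friction and masses are not known exactly. Their poses are not given: they have to be found in the camera images.
- valve_block_center (a point): Centre (half-way up) of the bare silver aluminium valve block, a loose block 42 (x) x 58 (y) x 32 mm high with two round ports on top, about 0.2 kg, standing on the black rubber mat. Grip it from above across its 58 mm length (by its end faces), on the upper 18 mm, so that the fingers stay above the low edges and the arm of the stage. Either end may go first.
- brass_block_center (a point): Centre of a brass block of the same shape on the same mat. Not wanted: leave it.
- mat: Black rubber mat, 110 (x) x 150 (y) x 4 mm, fixed; the origin is the centre of its underside. The two blocks stand on it side by side, about 75 mm apart along its y, their lengths about along its x; either block may be on the left.
- stage: Green cast base with a ground steel plate on top, 128 (x) x 170 (y) mm, fixed on the bench; origin: centre of its underside (z = 0), plate top at z = 24 mm. The fence, a dark steel bar 12 x 100 x 8 mm high along y, has its inner face (looking to -x) at x = 35 mm in this frame. A block that is home has its centre at 14, 16, 40 mm, length along y, a long face on the fence, an end on the end stop.
- end_stop: Dark steel end stop bar on the plate, 48 (x) x 12 (y) x 8 mm high, fixed to the stage; the origin is the centre of its underside, at 9, 51, 24 mm in the stage's frame, and its axes are the stage's. Its inner face looks to -y, 6 mm from the origin (at y = 45 mm in the stage's frame).
- clip_arm (a joint): Angle of the sprung arm (bent 8 mm rod, top 9.5 mm above the plate, pivot at x = 18, y = -72 mm of the stage): 0 at rest, growing as the nose is drawn back to -x. A seated block holds it at about 0.154 rad; it meets its solid back stop at 0.193, the nose some 3 mm further back than the block needs. The spring presses the nose with about 3 N at rest, 6 N on a seated block, 7 N at the stop.
- clip_nose (a point): Half-way up the nose at the arm's end, an upright black roller of 12 mm diameter that turns freely about z, 2.5 to 28 mm above the plate. At rest it stands about 30 mm from the fence, 12 mm too little for the block. A block held low over the fence (underside 10 to 14 mm above the plate) can push the nose back with its front face and then be lowered along it.
- inspection_lamp: Black folding inspection lamp, 40 x 52 x 210 mm, standing loose on the bench; origin at the centre of its foot. A bystander.
- tape_roll: Roll of masking tape, 55 mm across, 19 mm high, lying loose; origin at the centre of its underside. A bystander.
There are look-alikes about, which are no part of the job. There is more than one size of the part that bears valve_block_center; the job needs the larger.

How it is judged:
By the outcome, as a careful person would: the job done as asked, in the order asked, and still so for the second after the job is handed in, with the robot touching nothing.
It also fails if it takes over 67 s, if anything falls off the work surface, if the arm or the gripper's body presses on something with over 40 N, if the wrist force passes 120 N, or if a joint passes its speed limit or range.

### The arm

A 6-joint arm with a two-finger parallel gripper is mounted at the origin on a cart in front of the work surface, level with it; the furniture and walls round the work are solid. World frame = base frame: x ahead of the robot, y to its left, z up, the work surface at z = 0. Lengths are in m, angles in rad, forces in N, time in s.
With the tool pointing down it reaches from about 0.325 to 0.9 m from the base axis. Payload 6.1 kg.
Tool frame: the origin (TCP) lies on the front face of the gripper's body, between the roots of the fingers; the fingertips stand 70 mm ahead of it and the grasp point (between the pads) lies 51 mm ahead of it; z points along the fingers, y is the line along which they close (so a half turn about z gives the same grasp; the last joint's range is limited). The gripper opens to 87 mm and grips with 3 to 60 N. Pads are 19 mm wide; open, the fingers measure 117 mm over their backs; the gripper's body (75 mm by 190 mm) begins 51 mm behind the grasp point.
Start: joints at [-1.308, 0.22, 1.526, -0, 1.395, -0.126], TCP at [0.237, -0.578, 0.292] pointing down, gripper open.
Joint ranges: [-2.98, 2.98], [-0.91, 2.08], [0.09, 2.57], [-1.24, 4.39], [0.2, 2.65], [-2.68, 2.68]. Speed limits (rad/s): [2.57, 2.57, 3.01, 3.14, 3.14, 3.14].

### API

Orientations are given as a unit quaternion [w, x, y, z].
In Python, from workcell import * gives the robot as it stands.
- The arm moves only by the tool drive_tool, never from a script. Its arguments are lists of equal length, an entry for each row: "xyz": the shift along the tool's x, y, z in units of 0.6 m (1.0 is 0.6 m), a list of three; "angular": the turn, a rotation vector about the tool's x, y, z in units of 0.5 rad (1.0 is 0.5 rad), a list of three; "gripper": the opening, from 0 (shut) to 1 (fully open). A call has 1 to 12 rows; each row is the pose to reach, as a shift and turn from the pose commanded when the call began, along the tool's axes at that moment; what a row does not reach only later rows make up. A row lasts 1/12 s, in which the tool goes at most 41.7 mm and 7.16 degrees, less where a joint would pass 70% of its speed; a pose out of reach is approached as far as the arm can. A call with a number of a shift or a turn outside -1 to 1 is refused whole. A call with a gripper value outside its range is refused whole. The fingers move at their own pace and stop on an object; "force" is the grip in N (left out, the last holds). Time passes only in rows, so rows that repeat a pose let the fingers close. It gives the time, the measured TCP pose, the force, the opening and the grip force at its end, in the units of the state.
- sense(): the state, without advancing time (a new reading comes with each control period).
- camera(name): name is "side" or "top"; returns a dict with "pixels" (480x640x3 uint8, blue, green, red), "range_z" (480x640 float32, m along the optical axis (not along the pixel's ray), 0 where there is no reading), "fovy" (degrees; the focal length in pixels is half the picture's height over the tangent of half this angle, whatever the lens; pixels are square), "cx", "cy" (the principal point, pixels), "distortion" ([k1, k2, p1, p2, k3] as OpenCV has them; the pictures are not rectified), "eye" and "rotation" of the camera in the world. Camera axes: x right, y up, looking along -z (the intrinsics and any distortion apply to the point x, -y, -z); pixel columns grow to the right and rows downward; lengths in m; the calibration is good to about 2 mm. A picture is of the moment at which its call begins.
- sign_off(): hands the job in; it is judged then, once.
Trained networks look in the newest picture that a camera, given by its name, has taken for a name from the list of things; names that differ only in an ending like _2 or _b are one class to them, and where a whole thing is asked for, a point or a joint stands for the part that bears it (a point fixed in the world has none). Each returns a list of dicts, best first, with "conf" (0 to 1); they miss things now and then, are a little off and sometimes report something else, mostly with a low value. They report only what shows in the picture. A call takes as long as a camera call. They do not tell look-alikes from the thing itself.
- look_for(camera, target): "at" ([column, row] in pixels, amid what is visible of it).
The state is a dict: "clock": time; "joint_pos": joint angles; "dq": joint speeds; "tau": joint torques, N m; "position": TCP position; "eef_rot": TCP orientation; "contact_force": force on the tool from outside, world axes, zero at the start; "torque": the same for the moment, N m; "grip_width": finger opening in m; "gripper_force": force on a finger pad.
Only numpy, scipy, OpenCV 4.12 (cv2) and the standard library are available. Lean on these libraries where they do the work, as an engineer would, in place of code of your own. Each camera call takes 0.05 s, during which the arm holds its last target. There are 200 camera calls.

## Working session

There is one attempt and no reset: what is moved stays moved. The work goes in short steps, Python scripts to look and compute and a tool call to move; the robot and the scene stay as the last step left them, time stands still between calls to the robot, and variables do not carry over. Pictures are saved under pics/ and viewed, at most 10 in all, crops included, and the job is handed in when it is done.

Besides the shell and the picture viewer there is one more tool, called after "Request:" in YAML: its name, and indented under it one key for each argument. drive_tool: Moves the arm, as the interface text tells. Shifts and turns lie within -1 to 1; 1 stands for 0.6 m of shift or 0.5 rad of turn. Its arguments: {"type":"object","properties":{"xyz":{"type":"array"},"angular":{"type":"array"},"gripper":{"type":"array"},"force":{"type":"number"}},"required":["xyz","angular","gripper"]}

```bash
mkdir -p pics; cat > h.py <<'E'
from workcell import *
import numpy as np, cv2
def cam(n):
    c=camera(n); f=240/np.tan(np.radians(c["fovy"])/2)
    c["K"]=np.array([[f,0,c["cx"]],[0,f,c["cy"]],[0,0,1.]]); c["D"]=np.array(c["distortion"],float)
    c["R"]=np.array(c["rotation"]); c["e"]=np.array(c["eye"]); return c
def rays(c,uv):
    p=cv2.undistortPoints(np.array(uv,np.float64).reshape(-1,1,2),c["K"],c["D"]).reshape(-1,2)
    return np.c_[p[:,0],-p[:,1],-np.ones(len(p))]
def onz(c,uv,z):
    d=rays(c,uv)@c["R"].T; return c["e"]+d*((z-c["e"][2])/d[:,2])[:,None]
def cloud(c):
    v,u=np.mgrid[0:480,0:640]; r=rays(c,np.c_[u.ravel(),v.ravel()])
    P=(r*c["range_z"].reshape(-1,1))@c["R"].T+c["e"]; P[c["range_z"].ravel()==0]=np.nan
    return P.reshape(480,640,3)
E
python3 - <<'E'
from h import *
for n in("top","side"):
    c=cam(n); cv2.imwrite(f"pics/{n}1.png",c["pixels"]); P=cloud(c); print(n,c["e"],c["R"][:,2],c["fovy"],c["D"])
    for t in("valve_block_center","brass_block_center","mat","stage","end_stop","clip_arm","clip_nose","inspection_lamp","tape_roll"):
        for d in look_for(n,t)[:3]:
            u,v=d["at"]; print(t,round(d["conf"],2),np.round([u,v]),np.round(P[int(v),int(u)],3))
E
```

```text
Traceback (most recent call last):
  File "h.py", line 14, in cloud
    P=(r*c["range_z"].reshape(-1,1))@c["R"].T+c["e"]; P[c["range_z"].ravel()==0]=np.nan
      ~~~~~~~~~~~~~~~~~~~~~~~~~~~~~~^~~~~~~~~
ValueError: matmul: Input operand 1 has a mismatch in its core dimension 0, with gufunc signature (n?,k),(k,m?)->(n?,m?) (size 4 is different from 3)
```

View pics/top1.png

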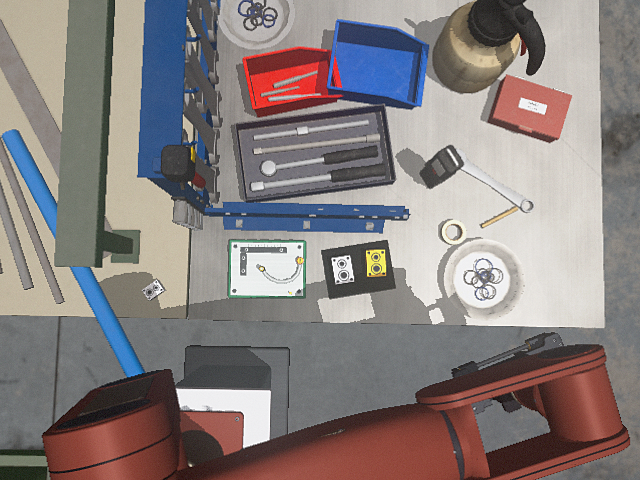

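The top view shows the stage at about (266,268), the silver block at (342,268) and the brass block at (376,262) on the mat. The small look-alike is at (152,289). The rotation comes as a quaternion, so I'll fix the helper.

```bash
sed -i 's/c\["R"\]=np.array(c\["rotation"\])/q=c["rotation"]; c["R"]=Rot.from_quat([q[1],q[2],q[3],q[0]]).as_matrix()/; 2a from scipy.spatial.transform import Rotation as Rot' h.py
python3 - <<'E'
from h import *
np.set_printoptions(suppress=True,precision=4)
for n in("top","side"):
    c=cam(n); P=cloud(c); print(n,c["e"],c["R"][:,2],c["fovy"],c["D"])
    im=c["pixels"]; cv2.imwrite(f"pics/{n}2.png",im if n=="side" else cv2.resize(im[220:320,210:410],None,fx=4,fy=4,interpolation=cv2.INTER_CUBIC))
    for t in("valve_block_center","brass_block_center","mat","stage","end_stop","clip_arm","clip_nose","inspection_lamp","tape_roll"):
        for d in look_for(n,t)[:3]:
            u,v=d["at"]; print(t,round(d["conf"],2),np.round([u,v]),np.round(P[int(v),int(u)],3))
print(sense())
E
```

```text
top [ 0.3657 -0.2305  1.3451] [-0.088   0.0103  0.9961] 43.231556747450156 [0.0186 0.     0.     0.     0.    ]
valve_block_center 0.8 [343. 268.] [ 0.418 -0.309  0.036]
valve_block_center 0.54 [155. 293.] [0.356 0.094 0.022]
brass_block_center 0.66 [374. 265.] [ 0.428 -0.376  0.035]
mat 0.97 [356. 277.] [ 0.402 -0.342  0.008]
mat 0.31 [267. 269.] [ 0.415 -0.144  0.018]
stage 0.89 [267. 269.] [ 0.413 -0.144  0.018]
end_stop 0.53 [243. 263.] [ 0.424 -0.093  0.033]
clip_arm 0.58 [283. 281.] [ 0.387 -0.182  0.035]
clip_nose 0.51 [294. 270.] [ 0.414 -0.205  0.02 ]
inspection_lamp 0.77 [444. 166.] [ 0.616 -0.494  0.189]
tape_roll 0.58 [458. 232.] [ 0.506 -0.568 -0.003]
side [0.209  0.6835 0.4916] [-0.2591  0.8764  0.4059] 52.53635880960106 [-0.0246  0.      0.      0.      0.    ]
valve_block_center 0.66 [331. 374.] [0.359 0.118 0.018]
valve_block_center 0.55 [355. 254.] [ 0.412 -0.287  0.027]
brass_block_center 0.51 [354. 235.] [ 0.433 -0.37   0.037]
mat 0.74 [371. 256.] [ 0.384 -0.337  0.005]
stage 0.81 [338. 294.] [ 0.4   -0.094  0.032]
end_stop 0.74 [330. 293.] [ 0.417 -0.098  0.031]
clip_arm 0.69 [340. 272.] [ 0.423 -0.203  0.024]
clip_nose 0.88 [339. 274.] [ 0.411 -0.134  0.053]
inspection_lamp 0.89 [295. 182.] [ 0.619 -0.491  0.119]
tape_roll 0.48 [342. 218.] [ 0.502 -0.531  0.014]
tape_roll 0.35 [329. 294.] [ 0.416 -0.088  0.033]
tape_roll 0.22 [334. 293.] [ 0.408 -0.096  0.032]
{'clock': 1.05, 'joint_pos': array([-1.3081,  0.2204,  1.5265, -0.    ,  1.3947, -0.1261]), 'dq': array([-0.0006, -0.0014, -0.0004, -0.001 , -0.0003,  0.001 ]), 'tau': array([ -0.0001, -49.4571, -38.7723,   0.0699,   0.0469,  -0.    ]), 'position': array([ 0.2369, -0.5784,  0.2923]), 'eef_rot': array([ 0.    ,  0.9812,  0.1932, -0.    ]), 'contact_force': array([-0.1176,  0.1767, -0.5529]), 'torque': array([-0.0454,  0.0063,  0.0102]), 'gripper_force': 0.0, 'grip_width': 0.08692966412913157}
```

View pics/top2.png

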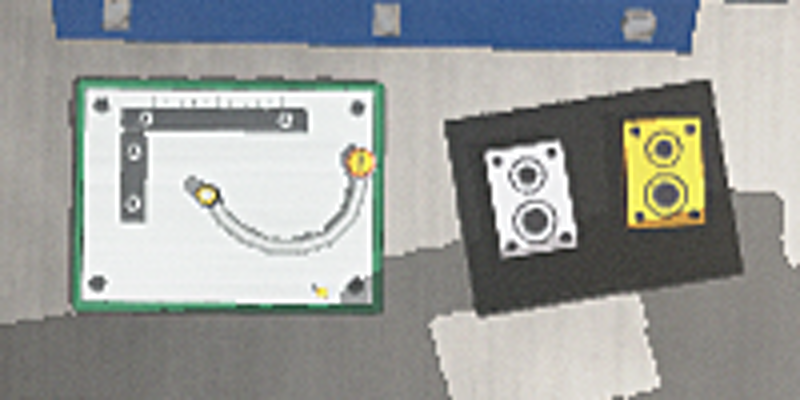

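View pics/side2.png

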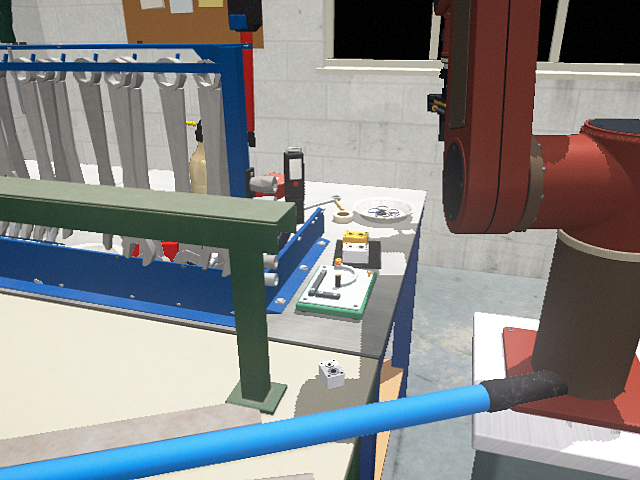

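The side view shows the same layout, plus a small look-alike at (331,374). The stage is nearly aligned with the world: fence towards +x, end stop towards +y. Next I'll fit the edges precisely.

```bash
cat >> h.py <<'E'
np.set_printoptions(suppress=True,precision=4)
def fit(c,mask,z,box):
    m=np.zeros((480,640),np.uint8); x0,y0,x1,y1=box; m[y0:y1,x0:x1]=mask[y0:y1,x0:x1]*255
    cs,_=cv2.findContours(m,cv2.RETR_EXTERNAL,cv2.CHAIN_APPROX_NONE); k=max(cs,key=cv2.contourArea)
    W=onz(c,k.reshape(-1,2),z)[:,:2]*1000
    return cv2.minAreaRect(W.astype(np.float32)),k
E
cat > m.py <<'E'
from h import *
c=cam("top"); P=cloud(c); im=c["pixels"].astype(int); hsv=cv2.cvtColor(c["pixels"],cv2.COLOR_BGR2HSV)
H,S,V=[hsv[...,i].astype(int) for i in range(3)]
g=((H>60)&(H<90)&(S>90))
r,k=fit(c,cv2.morphologyEx(g.astype(np.uint8),cv2.MORPH_CLOSE,np.ones((3,3)))>0,.020,(215,230,315,310)); print("green",r)
w=((S<40)&(V>190)); r,_=fit(c,w,.024,(229,238,305,297)); print("plate",r)
d=V<110; r,_=fit(c,d,.032,(236,244,292,278)); print("fence+stop",r)
r,k=fit(c,w,.036,(325,250,358,288)); print("silver",r, cv2.boundingRect(k))
r,k=fit(c,(H>20)&(H<35)&(S>120)&(V>120),.036,(358,240,390,285)); print("brass",r)
m=(V<90)&(S<90); m[250:284,328:360]=1; m[243:280,362:390]=1
r,_=fit(c,m,.004,(318,236,398,302)); print("mat",r)
E
python3 - <<'E'
from m import *
for n,(x0,y0,x1,y1) in dict(rail=(230,200,400,234),silver=(330,256,354,284),plate=(232,280,262,294)).items():
    z=P[y0:y1,x0:x1,2]; x=P[y0:y1,x0:x1,0]; print(n,np.nanpercentile(z,[1,50,99]),"xmin where z>.05",np.nanmin(np.where(z>.05,x,9)))
E
```

```text
green ((414.4394836425781, -145.41989135742188), (124.48783874511719, 167.62046813964844), 1.2138930559158325)
plate ((413.6830749511719, -145.06341552734375), (115.1983642578125, 156.05076599121094), 0.7115097641944885)
fence+stop ((455.5345153808594, -124.08261108398438), (8.702984809875488, 39.07721710205078), 1.2786482572555542)
silver ((415.1288757324219, -310.0838928222656), (56.77814865112305, 40.94140625), 10.946451187133789) (331, 255, 23, 29)
brass ((433.3743896484375, -381.9260559082031), (55.55586242675781, 40.806331634521484), 3.795651435852051)
mat ((419.03765869140625, -347.590576171875), (109.94352722167969, 152.1058349609375), 9.844071388244629)
rail [-0.0054  0.0066  0.0819] xmin where z>.05 0.5245916521802029
silver [-0.0012  0.0339  0.0407] xmin where z>.05 9.0
plate [0.0166 0.0229 0.0294] xmin where z>.05 9.0
```

```bash
cat > go.py <<'E'
from h import *
import sys
# usage: go.py x y z psi_deg  (tool-down target) -> drive units from the measured pose
t=[float(a) for a in sys.argv[1:]]
s=sense(); q=s["eef_rot"]; R=Rot.from_quat([q[1],q[2],q[3],q[0]])
a=np.radians(t[3]); G=Rot.from_matrix([[np.cos(a),np.sin(a),0],[np.sin(a),-np.cos(a),0],[0,0,-1]])
print("xyz",R.inv().apply(np.array(t[:3])-s["position"])/.6,"ang",(R.inv()*G).as_rotvec()/.5,"clock",s["clock"],s["position"])
E
python3 go.py .4151 -.310 .16 100.3
```

```text
xyz [ 0.4444 -0.3013  0.2204] ang [ 0.      0.     -2.7236] clock 1.1 [ 0.2369 -0.5784  0.2923]
```

Request:
drive_tool:
  xyz:
    - [0.444,-0.301,0.22]
    - [0.444,-0.301,0.22]
    - [0.444,-0.301,0.22]
    - [0.444,-0.301,0.22]
    - [0.444,-0.301,0.22]
    - [0.444,-0.301,0.22]
    - [0.444,-0.301,0.22]
    - [0.444,-0.301,0.22]
    - [0.444,-0.301,0.22]
    - [0.444,-0.301,0.22]
  angular:
    - [0,0,-1]
    - [0,0,-1]
    - [0,0,-1]
    - [0,0,-1]
    - [0,0,-1]
    - [0,0,-1]
    - [0,0,-1]
    - [0,0,-1]
    - [0,0,-1]
    - [0,0,-1]
  gripper: [1,1,1,1,1,1,1,1,1,1]
  force: 20

```text
clock: 1.93
position: [0.4155, -0.3064, 0.1582]
eef_rot: [-0.002, 0.902, 0.432, -0.0]
contact_force: [-0.7, 0.3, -0.1]
grip_width: 0.087
gripper_force: 0.0
```

Request:
drive_tool:
  xyz:
    - [0,0,0]
    - [0,0,0]
    - [0,0,0]
    - [0,0,0]
    - [0,0,0]
  angular:
    - [0,0,-1]
    - [0,0,-1]
    - [0,0,-1]
    - [0,0,-1]
    - [0,0,-1]
  gripper: [1,1,1,1,1]

```text
clock: 2.35
position: [0.4148, -0.3115, 0.161]
eef_rot: [0.001, 0.767, 0.641, -0.0]
contact_force: [0.0, -0.3, -0.2]
grip_width: 0.0868
gripper_force: 0.0
```

Request:
drive_tool:
  xyz:
    - [0,0,0]
    - [0,0,0]
    - [0,0,0]
    - [0,0,0]
    - [0,0,0]
  angular:
    - [0,0,-0.72]
    - [0,0,-0.72]
    - [0,0,-0.72]
    - [0,0,-0.72]
    - [0,0,-0.72]
  gripper: [1,1,1,1,1]

```text
clock: 2.77
position: [0.4149, -0.311, 0.1607]
eef_rot: [0.0, 0.644, 0.765, -0.0]
contact_force: [-0.4, -0.2, -0.1]
grip_width: 0.0867
gripper_force: 0.0
```

```bash
python3 go.py .4151 -.310 .089 100.3; python3 - <<'E'
from h import *
for n,b in(("top",(300,220,420,320)),("side",(300,200,420,300))):
    c=cam(n); x0,y0,x1,y1=b; cv2.imwrite(f"pics/{n}3.png",cv2.resize(c["pixels"][y0:y1,x0:x1],None,fx=4,fy=4))
a,b=cv2.imread("pics/top3.png"),cv2.imread("pics/side3.png")
cv2.imwrite("pics/both3.png",cv2.resize(np.hstack([a,b]),(800,333)))
E
```

```text
xyz [0.0016 0.0006 0.1194] ang [ 0.0007  0.0014 -0.0169] clock 2.7667 [ 0.4149 -0.311   0.1607]
```

View pics/both3.png

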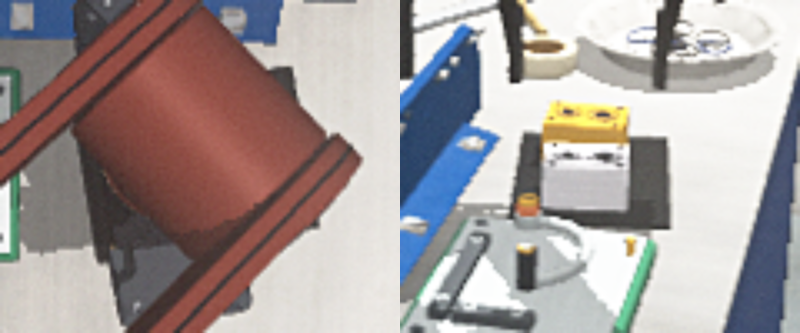

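The side view shows the open fingers above and straddling the silver block. I'll descend and grip.

Request:
drive_tool:
  xyz:
    - [0.001,0,0.04]
    - [0.001,0,0.08]
    - [0.001,0,0.105]
    - [0.001,0,0.119]
    - [0.001,0,0.119]
    - [0.001,0,0.119]
  angular:
    - [0,0,-0.017]
    - [0,0,-0.017]
    - [0,0,-0.017]
    - [0,0,-0.017]
    - [0,0,-0.017]
    - [0,0,-0.017]
  gripper: [1,1,1,1,1,1]

```text
clock: 3.37
position: [0.4149, -0.3098, 0.0889]
eef_rot: [-0.0, 0.639, 0.769, 0.0]
contact_force: [0.6, -0.7, -0.3]
grip_width: 0.087
gripper_force: 0.0
```

Request:
drive_tool:
  xyz:
    - [0,0,0]
    - [0,0,0]
    - [0,0,0]
    - [0,0,0]
    - [0,0,0]
    - [0,0,0]
    - [0,0,0]
    - [0,0,0]
  angular:
    - [0,0,0]
    - [0,0,0]
    - [0,0,0]
    - [0,0,0]
    - [0,0,0]
    - [0,0,0]
    - [0,0,0]
    - [0,0,0]
  gripper: [0.6,0.55,0.5,0.5,0.5,0.5,0.5,0.5]
  force: 25

```text
clock: 4.03
position: [0.4149, -0.3099, 0.0892]
eef_rot: [0.0, 0.638, 0.77, -0.0]
contact_force: [-2.6, 1.2, 4.6]
grip_width: 0.0579
gripper_force: 25.0
```

```bash
python3 go.py .4151 -.310 .16 100.3
```

```text
xyz [-0.0003  0.0002 -0.1179] ang [0.0001 0.0008 0.0135] clock 4.0333 [ 0.4149 -0.3099  0.0892]
```

The block is gripped at 57.9 mm opening. I'll lift it and turn about 99° to line its length up with the stage.

Request:
drive_tool:
  xyz:
    - [0,0,-0.03]
    - [0,0,-0.07]
    - [0,0,-0.118]
    - [0,0,-0.118]
    - [0,0,-0.118]
    - [0,0,-0.118]
    - [0,0,-0.118]
    - [0,0,-0.118]
  angular:
    - [0,0,0]
    - [0,0,0]
    - [0,0,0.2]
    - [0,0,0.4]
    - [0,0,0.6]
    - [0,0,0.8]
    - [0,0,1]
    - [0,0,1]
  gripper: [0.5,0.5,0.5,0.5,0.5,0.5,0.5,0.5]

```text
clock: 4.7
position: [0.4146, -0.3093, 0.1591]
eef_rot: [-0.0, 0.81, 0.587, 0.0]
contact_force: [-0.4, 0.1, -1.7]
grip_width: 0.058
gripper_force: 25.0
```

Request:
drive_tool:
  xyz:
    - [0,0,0]
    - [0,0,0]
    - [0,0,0]
    - [0,0,0]
    - [0,0,0]
  angular:
    - [0,0,0.2]
    - [0,0,0.4]
    - [0,0,0.6]
    - [0,0,0.8]
    - [0,0,1]
  gripper: [0.5,0.5,0.5,0.5,0.5]

```text
clock: 5.12
position: [0.4146, -0.3094, 0.1591]
eef_rot: [-0.0, 0.929, 0.369, -0.0]
contact_force: [-0.8, -0.2, -2.1]
grip_width: 0.0577
gripper_force: 25.0
```

Request:
drive_tool:
  xyz:
    - [0,0,0]
    - [0,0,0]
    - [0,0,0]
    - [0,0,0]
    - [0,0,0]
    - [0,0,0]
  angular:
    - [0,0,0.2]
    - [0,0,0.4]
    - [0,0,0.6]
    - [0,0,0.8]
    - [0,0,1]
    - [0,0,1]
  gripper: [0.5,0.5,0.5,0.5,0.5,0.5]

```text
clock: 5.62
position: [0.4147, -0.3094, 0.1591]
eef_rot: [-0.0, 0.992, 0.128, -0.0]
contact_force: [1.0, 1.0, -1.3]
grip_width: 0.0575
gripper_force: 25.0
```

```bash
python3 go.py .446 -.136 .16 1.0; python3 - <<'E'
from h import *
# nose at rest from network hits
for n,z in(("top",.052),("side",.038)):
    c=cam(n); print(n,[(round(d["conf"],2),d["at"],onz(c,[d["at"]],z)[0]) for d in look_for(n,"clip_nose")[:2]])
c=cam("top"); print(onz(c,[[261.2,268.2]],.052))
E
```

```text
xyz [ 0.1238 -0.2663 -0.0013] ang [-0.0014  0.0008  0.4785] clock 5.6167 [ 0.4147 -0.3094  0.1591]
top []
side [(0.6, [339.4, 276.8], array([ 0.4119, -0.1514,  0.038 ]))]
[[ 0.4134 -0.1359  0.052 ]]
```

Request:
drive_tool:
  xyz:
    - [0.015,-0.033,0]
    - [0.03,-0.066,0]
    - [0.046,-0.1,0]
    - [0.062,-0.133,0]
    - [0.077,-0.166,0]
    - [0.093,-0.2,0]
    - [0.108,-0.233,0]
    - [0.124,-0.266,0]
    - [0.124,-0.266,0]
    - [0.124,-0.266,0]
  angular:
    - [0,0,0.06]
    - [0,0,0.12]
    - [0,0,0.18]
    - [0,0,0.24]
    - [0,0,0.3]
    - [0,0,0.36]
    - [0,0,0.42]
    - [0,0,0.48]
    - [0,0,0.48]
    - [0,0,0.48]
  gripper: [0.5,0.5,0.5,0.5,0.5,0.5,0.5,0.5,0.5,0.5]

```text
clock: 6.7
position: [0.4463, -0.1356, 0.1597]
eef_rot: [0.0, 1.0, 0.011, 0.0]
contact_force: [0.5, -0.8, -1.7]
grip_width: 0.0576
gripper_force: 25.0
```

```bash
python3 go.py .446 -.136 .1215 1.0; python3 - <<'E'
from h import *
c=cam("side"); cv2.imwrite("pics/s4.png",cv2.resize(c["pixels"][210:330,270:430],None,fx=5,fy=5,interpolation=cv2.INTER_CUBIC))
print(look_for("side","valve_block_center"))
E
```

```text
xyz [-0.0006  0.0007  0.0636] ang [ 0.0004 -0.0002  0.0081] clock 6.7 [ 0.4463 -0.1356  0.1597]
[{'at': [330.1, 373.7], 'conf': 0.92}, {'at': [325.7, 258.5], 'conf': 0.85}]
```

View pics/s4.png

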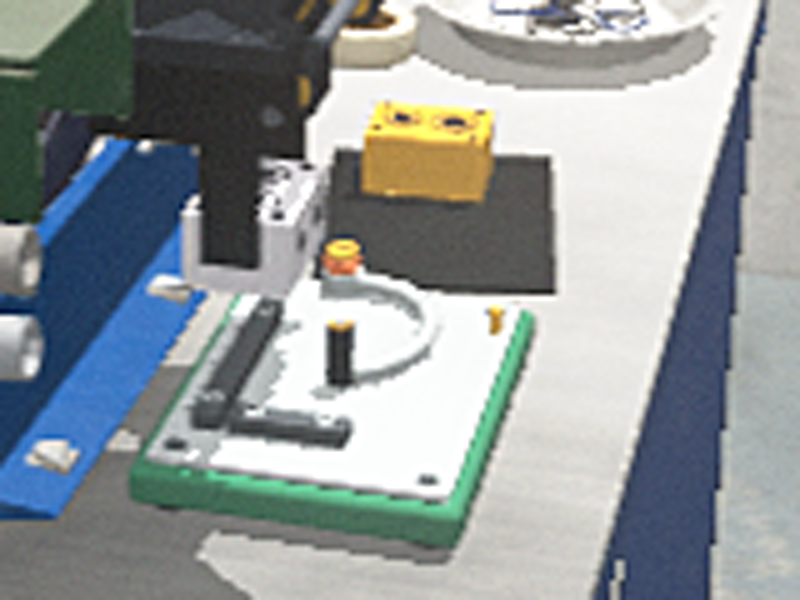

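The side view shows the block centred on the fingers: end face at columns 185–282, finger at 200–262 in the crop. I'll overlay the predicted outlines to check stage against tool.

```bash
cat > ov.py <<'E'
from h import *
def proj(c,X):
    X=(np.atleast_2d(X)-c["e"])@c["R"]; X=X*[1,-1,-1]
    return cv2.projectPoints(X.reshape(-1,1,3),np.zeros(3),np.zeros(3),c["K"],c["D"])[0].reshape(-1,2)
def stage(pts,o=(.414,-.1452),yaw=1.0):
    a=np.radians(yaw); p=np.array(pts,float)/1000
    return np.c_[o[0]+p[:,0]*np.cos(a)-p[:,1]*np.sin(a),o[1]+p[:,0]*np.sin(a)+p[:,1]*np.cos(a),p[:,2]]
def rect(x0,x1,y0,y1,z): return [[x0,y0,z],[x1,y0,z],[x1,y1,z],[x0,y1,z]]
def overlay(c,box,f,name,block=None,**k):
    x0,y0,x1,y1=box; im=cv2.resize(c["pixels"][y0:y1,x0:x1],None,fx=f,fy=f,interpolation=cv2.INTER_CUBIC)
    L=[(stage(rect(-15,33,45,57,32),**k),(0,0,255)),(stage(rect(35,47,-43,57,32),**k),(255,0,0)),(stage(rect(-64,64,-85,85,20),**k),(255,0,255))]
    if block is not None:
        s=sense()["position"]
        for z in(0,32): L.append((stage(np.array(rect(-21,21,-29,29,z)),o=s[:2])+[0,0,s[2]-.0852],(0,255,255)))
    for X,col in L:
        p=(proj(c,X)-[x0,y0]+.5)*f-.5; cv2.polylines(im,[np.int32(p.round())],True,col,1)
    cv2.imwrite(name,im)
E
python3 - <<'E'
from ov import *
overlay(cam("side"),(270,210,430,330),5,"pics/s5.png",1)
E
```

```text
(no output)
```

View pics/s5.png

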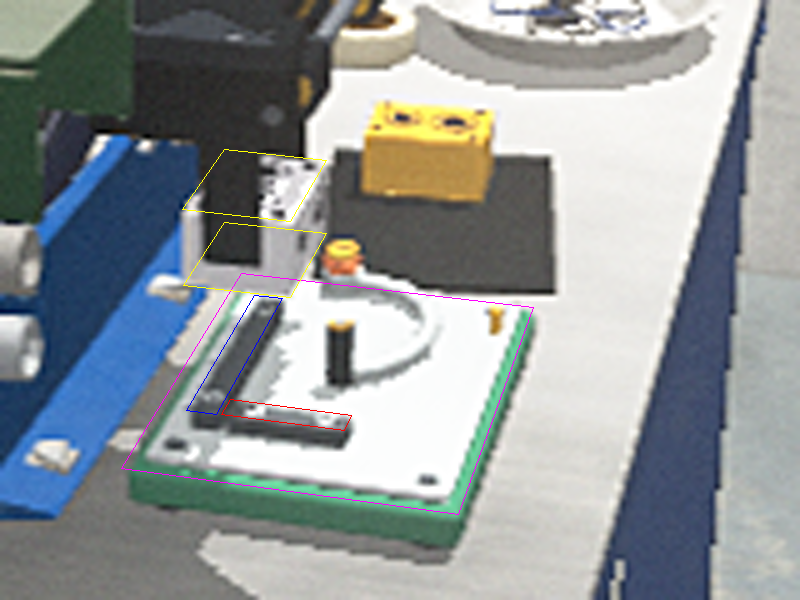

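The model and images agree within about 1 px, so I'll lower to about 12 mm above the plate and then push slowly.

Request:
drive_tool:
  xyz:
    - [0,0.0005,0.02]
    - [0,0.0005,0.04]
    - [0,0.0005,0.055]
    - [0,0.0005,0.063]
    - [0,0.0005,0.063]
    - [0,0.0005,0.063]
  angular:
    - [0,0,0.008]
    - [0,0,0.008]
    - [0,0,0.008]
    - [0,0,0.008]
    - [0,0,0.008]
    - [0,0,0.008]
  gripper: [0.5,0.5,0.5,0.5,0.5,0.5]

```text
clock: 7.35
position: [0.4461, -0.137, 0.1217]
eef_rot: [-0.0, 1.0, 0.006, -0.0]
contact_force: [-0.5, -0.3, -1.9]
grip_width: 0.0578
gripper_force: 25.0
```

Request:
drive_tool:
  xyz:
    - [-0.003,0,0]
    - [-0.006,0,0]
    - [-0.009,0,0]
    - [-0.012,0,0]
    - [-0.015,0,0]
    - [-0.017,0,0]
    - [-0.017,0,0]
    - [-0.017,0,0]
  angular:
    - [0,0,0]
    - [0,0,0]
    - [0,0,0]
    - [0,0,0]
    - [0,0,0]
    - [0,0,0]
    - [0,0,0]
    - [0,0,0]
  gripper: [0.5,0.5,0.5,0.5,0.5,0.5,0.5,0.5]

```text
clock: 8.02
position: [0.4366, -0.137, 0.1223]
eef_rot: [0.0, 1.0, 0.007, 0.001]
contact_force: [3.3, 0.6, -0.5]
grip_width: 0.0578
gripper_force: 25.0
```

Request:
drive_tool:
  xyz:
    - [-0.002,0,0]
    - [-0.004,0,0]
    - [-0.006,0,0]
    - [-0.008,0,0]
    - [-0.01,0,0]
    - [-0.012,0,0]
    - [-0.014,0,0]
    - [-0.016,0,0]
    - [-0.016,0,0]
    - [-0.016,0,0]
  angular:
    - [0,0,0]
    - [0,0,0]
    - [0,0,0]
    - [0,0,0]
    - [0,0,0]
    - [0,0,0]
    - [0,0,0]
    - [0,0,0]
    - [0,0,0]
    - [0,0,0]
  gripper: [0.5,0.5,0.5,0.5,0.5,0.5,0.5,0.5,0.5,0.5]

```text
clock: 8.85
position: [0.427, -0.1371, 0.1223]
eef_rot: [0.0, 1.0, 0.007, 0.001]
contact_force: [6.2, 0.3, -0.0]
grip_width: 0.0577
gripper_force: 25.0
```

```bash
python3 go.py .4263 -.136 .1215 1.0; python3 - <<'E'
from ov import *
print(sense()["contact_force"])
overlay(cam("side"),(270,210,430,330),5,"pics/s6.png",1)
print(sense()["contact_force"])
E
```

```text
xyz [-0.0011 -0.0019  0.0013] ang [ 0.001  -0.0035 -0.0087] clock 8.85 [ 0.427  -0.1371  0.1223]
[ 6.2283  0.2819 -0.0025]
[6.6333 0.5276 0.5303]
```

View pics/s6.png

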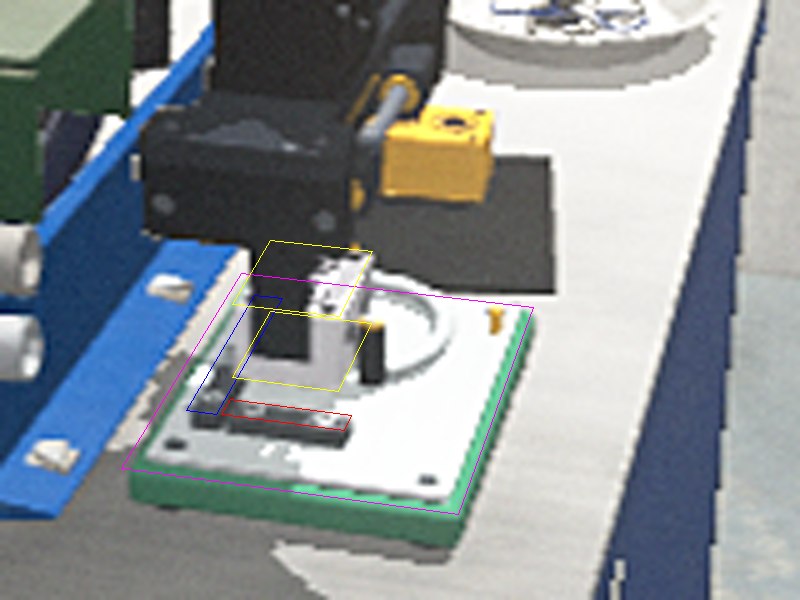

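The nose is drawn back to about (372,350), touched only by the block's face, at 6.2–6.6 N, which is about right for seated depth. I'll go another 0.8 mm, then lower below the fence top while watching the force.

Request:
drive_tool:
  xyz:
    - [-0.0013,0,0]
    - [-0.0013,0,0.002]
    - [-0.0013,0,0.004]
    - [-0.0013,0,0.006]
    - [-0.0013,0,0.008]
    - [-0.0013,0,0.008]
  angular:
    - [0,0,0]
    - [0,0,0]
    - [0,0,0]
    - [0,0,0]
    - [0,0,0]
    - [0,0,0]
  gripper: [0.5,0.5,0.5,0.5,0.5,0.5]

```text
clock: 9.4
position: [0.4266, -0.1373, 0.1178]
eef_rot: [0.0, 1.0, 0.007, 0.001]
contact_force: [6.0, -0.7, 1.3]
grip_width: 0.0582
gripper_force: 25.0
```

Request:
drive_tool:
  xyz:
    - [0,0,0.001]
    - [0,0,0.002]
    - [0,0,0.003]
    - [0,0,0.004]
    - [0,0,0.004]
  angular:
    - [0,0,0]
    - [0,0,0]
    - [0,0,0]
    - [0,0,0]
    - [0,0,0]
  gripper: [0.5,0.5,0.5,0.5,0.5]

```text
clock: 9.82
position: [0.4266, -0.1374, 0.1155]
eef_rot: [0.0, 1.0, 0.007, 0.001]
contact_force: [5.1, 0.6, 2.1]
grip_width: 0.058
gripper_force: 25.0
```

Request:
drive_tool:
  xyz:
    - [0,0,0.001]
    - [0,0,0.002]
    - [0,0,0.003]
    - [0,0,0.004]
    - [0,0,0.004]
  angular:
    - [0,0,0]
    - [0,0,0]
    - [0,0,0]
    - [0,0,0]
    - [0,0,0]
  gripper: [0.5,0.5,0.5,0.5,0.5]

```text
clock: 10.23
position: [0.4267, -0.1374, 0.1131]
eef_rot: [0.001, 1.0, 0.007, 0.001]
contact_force: [5.7, -0.1, 2.1]
grip_width: 0.0576
gripper_force: 25.0
```

Request:
drive_tool:
  xyz:
    - [0,0,0.001]
    - [0,0,0.002]
    - [0,0,0.003]
    - [0,0,0.003]
    - [0,0,0.003]
  angular:
    - [0,0,0]
    - [0,0,0]
    - [0,0,0]
    - [0,0,0]
    - [0,0,0]
  gripper: [0.5,0.5,0.5,0.5,0.5]

```text
clock: 10.65
position: [0.4267, -0.1374, 0.1113]
eef_rot: [0.001, 1.0, 0.007, 0.001]
contact_force: [7.2, 0.2, 1.1]
grip_width: 0.0578
gripper_force: 25.0
```

```bash
python3 - <<'E'
from ov import *
overlay(cam("side"),(290,240,390,315),8,"pics/s7.png",1); print(sense()["contact_force"],sense()["position"])
E
```

```text
[5.9059 0.5096 2.2865] [ 0.4266 -0.1374  0.1113]
```

View pics/s7.png

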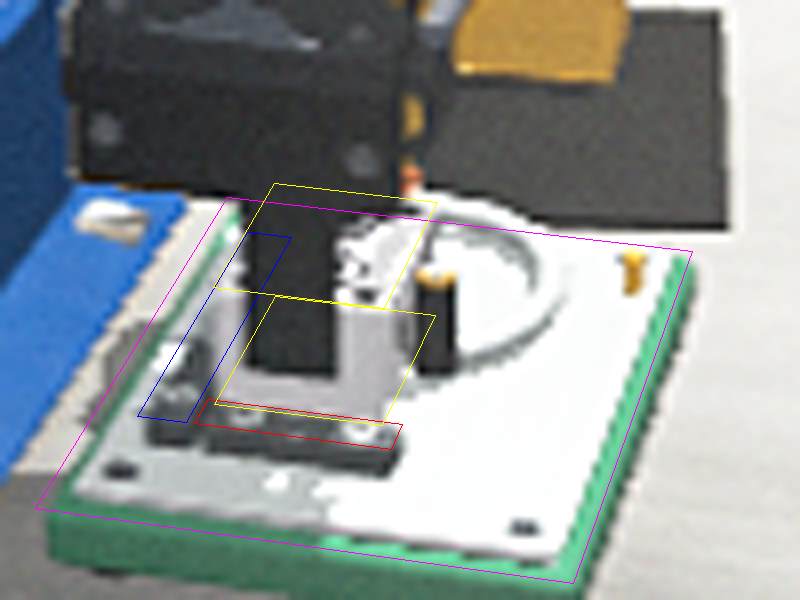

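The block is going down between the nose and the fence with steady force, so it isn't sitting on the fence. I'll set it on the plate.

Request:
drive_tool:
  xyz:
    - [0,0,0.0008]
    - [0,0,0.0016]
    - [0,0,0.0024]
    - [0,0,0.0024]
    - [0,0,0.0024]
  angular:
    - [0,0,0]
    - [0,0,0]
    - [0,0,0]
    - [0,0,0]
    - [0,0,0]
  gripper: [0.5,0.5,0.5,0.5,0.5]

```text
clock: 11.12
position: [0.4266, -0.1374, 0.1098]
eef_rot: [0.0, 1.0, 0.007, 0.001]
contact_force: [5.9, -0.2, 1.8]
grip_width: 0.0579
gripper_force: 25.0
```

Request:
drive_tool:
  xyz:
    - [0,0,0.0006]
    - [0,0,0.0012]
    - [0,0,0.0012]
    - [0,0,0.0012]
  angular:
    - [0,0,0]
    - [0,0,0]
    - [0,0,0]
    - [0,0,0]
  gripper: [0.5,0.5,0.5,0.5]

```text
clock: 11.45
position: [0.4267, -0.1374, 0.1093]
eef_rot: [0.0, 1.0, 0.007, 0.001]
contact_force: [6.4, 0.0, 3.6]
grip_width: 0.0578
gripper_force: 25.0
```

Plate contact felt. I'll slide towards the end stop.

Request:
drive_tool:
  xyz:
    - [0,-0.0015,0]
    - [0,-0.003,0]
    - [0,-0.0045,0]
    - [0,-0.006,0]
    - [0,-0.0075,0]
    - [0,-0.009,0]
    - [0,-0.009,0]
  angular:
    - [0,0,0]
    - [0,0,0]
    - [0,0,0]
    - [0,0,0]
    - [0,0,0]
    - [0,0,0]
    - [0,0,0]
  gripper: [0.5,0.5,0.5,0.5,0.5,0.5,0.5]

```text
clock: 12.03
position: [0.4266, -0.1324, 0.1093]
eef_rot: [0.001, 1.0, 0.007, 0.001]
contact_force: [5.7, -3.2, 2.2]
grip_width: 0.0576
gripper_force: 25.0
```

Request:
drive_tool:
  xyz:
    - [0,-0.0008,0]
    - [0,-0.0016,0]
    - [0,-0.0024,0]
    - [0,-0.0024,0]
  angular:
    - [0,0,0]
    - [0,0,0]
    - [0,0,0]
    - [0,0,0]
  gripper: [0.5,0.5,0.5,0.5]

```text
clock: 12.37
position: [0.4266, -0.131, 0.1093]
eef_rot: [0.001, 1.0, 0.007, 0.001]
contact_force: [6.0, -2.3, 2.3]
grip_width: 0.0578
gripper_force: 25.0
```

Request:
drive_tool:
  xyz:
    - [0,-0.0007,0]
    - [0,-0.0014,0]
    - [0,-0.002,0]
    - [0,-0.002,0]
  angular:
    - [0,0,0]
    - [0,0,0]
    - [0,0,0]
    - [0,0,0]
  gripper: [0.5,0.5,0.5,0.5]

```text
clock: 12.7
position: [0.4266, -0.1298, 0.1093]
eef_rot: [0.001, 1.0, 0.007, 0.001]
contact_force: [5.5, -3.1, 2.3]
grip_width: 0.0577
gripper_force: 25.0
```

Request:
drive_tool:
  xyz:
    - [0,-0.0007,0]
    - [0,-0.0014,0]
    - [0,-0.0014,0]
  angular:
    - [0,0,0]
    - [0,0,0]
    - [0,0,0]
  gripper: [0.5,0.5,0.5]

```text
clock: 12.95
position: [0.4266, -0.1293, 0.1093]
eef_rot: [0.001, 1.0, 0.007, 0.001]
contact_force: [4.4, -4.4, 1.6]
grip_width: 0.0577
gripper_force: 25.0
```

Request:
drive_tool:
  xyz:
    - [0,-0.0005,0]
    - [0,-0.001,0]
    - [0,-0.001,0]
    - [0,-0.001,0]
  angular:
    - [0,0,0]
    - [0,0,0]
    - [0,0,0]
    - [0,0,0]
  gripper: [0.5,0.5,0.5,0.5]

```text
clock: 13.28
position: [0.4266, -0.1292, 0.1094]
eef_rot: [0.002, 1.0, 0.007, 0.001]
contact_force: [5.0, -6.0, 1.0]
grip_width: 0.0574
gripper_force: 25.0
```

Request:
drive_tool:
  xyz:
    - [0,-0.0005,0]
    - [0,-0.001,0]
    - [0,-0.001,0]
    - [0,-0.001,0]
  angular:
    - [0,0,0]
    - [0,0,0]
    - [0,0,0]
    - [0,0,0]
  gripper: [0.5,0.5,0.5,0.5]

```text
clock: 13.62
position: [0.4266, -0.1291, 0.1094]
eef_rot: [0.002, 1.0, 0.007, 0.001]
contact_force: [4.1, -7.9, 0.7]
grip_width: 0.0579
gripper_force: 25.0
```

The end stop is met at y = −0.129 with about 8 N. Now I'll ease towards the fence.

Request:
drive_tool:
  xyz:
    - [0.0005,0.0005,0]
    - [0.001,0.0005,0]
    - [0.0015,0.0005,0]
    - [0.0015,0.0005,0]
  angular:
    - [0,0,0]
    - [0,0,0]
    - [0,0,0]
    - [0,0,0]
  gripper: [0.5,0.5,0.5,0.5]

```text
clock: 13.95
position: [0.4268, -0.1291, 0.1094]
eef_rot: [0.002, 1.0, 0.007, 0.0]
contact_force: [0.8, -7.9, 4.7]
grip_width: 0.0575
gripper_force: 25.0
```

Request:
drive_tool:
  xyz:
    - [0.0005,0,0]
    - [0.001,0,0]
    - [0.0015,0,0]
    - [0.0015,0,0]
  angular:
    - [0,0,0]
    - [0,0,0]
    - [0,0,0]
    - [0,0,0]
  gripper: [0.5,0.5,0.5,0.5]

```text
clock: 14.28
position: [0.427, -0.1292, 0.1093]
eef_rot: [0.002, 1.0, 0.007, -0.001]
contact_force: [-2.4, -7.8, 8.2]
grip_width: 0.058
gripper_force: 25.0
```

Both fixed edges are touched. I'll ease the load and let go.

Request:
drive_tool:
  xyz:
    - [-0.0008,0,-0.0004]
    - [-0.0008,0,-0.0004]
    - [-0.0008,0,-0.0004]
  angular:
    - [0,0,0]
    - [0,0,0]
    - [0,0,0]
  gripper: [0.5,0.5,0.5]
  force: 8

```text
clock: 14.53
position: [0.4268, -0.1291, 0.1093]
eef_rot: [0.002, 1.0, 0.007, 0.0]
contact_force: [-0.2, -8.6, 4.2]
grip_width: 0.0579
gripper_force: 8.0
```

Request:
drive_tool:
  xyz:
    - [0,0,0]
    - [0,0,0]
    - [0,0,0]
    - [0,0,0]
    - [0,0,0]
    - [0,0,0]
    - [0,0,0]
    - [0,0,0]
  angular:
    - [0,0,0]
    - [0,0,0]
    - [0,0,0]
    - [0,0,0]
    - [0,0,0]
    - [0,0,0]
    - [0,0,0]
    - [0,0,0]
  gripper: [0.67,0.7,0.73,0.76,0.8,0.85,0.85,0.85]

```text
clock: 15.2
position: [0.4265, -0.1268, 0.1082]
eef_rot: [-0.0, 1.0, 0.007, -0.0]
contact_force: [0.1, -0.5, 0.3]
grip_width: 0.0732
gripper_force: 0.0
```

Request:
drive_tool:
  xyz:
    - [0,0,-0.02]
    - [0,0,-0.05]
    - [0,0,-0.1]
    - [0,0,-0.16]
    - [0,0,-0.22]
    - [0,0,-0.22]
  angular:
    - [0,0,0]
    - [0,0,0]
    - [0,0,0]
    - [0,0,0]
    - [0,0,0]
    - [0,0,0]
  gripper: [0.85,0.85,0.85,0.85,0.85,0.85]

```text
clock: 15.7
position: [0.4301, -0.1286, 0.2481]
eef_rot: [0.003, 1.0, 0.007, 0.005]
contact_force: [1.3, -1.2, 0.4]
grip_width: 0.0738
gripper_force: 0.0
```

Request:
drive_tool:
  xyz:
    - [0,0.06,0]
    - [0,0.12,0]
    - [0,0.18,0]
    - [0,0.24,0]
    - [0,0.3,0]
    - [0,0.36,0]
    - [0,0.42,0]
    - [0,0.48,0]
    - [0,0.5,0]
    - [0,0.5,0]
  angular:
    - [0,0,0]
    - [0,0,0]
    - [0,0,0]
    - [0,0,0]
    - [0,0,0]
    - [0,0,0]
    - [0,0,0]
    - [0,0,0]
    - [0,0,0]
    - [0,0,0]
  gripper: [0.85,0.85,0.85,0.85,0.85,0.85,0.85,0.85,0.85,0.85]

```text
clock: 16.53
position: [0.4301, -0.4298, 0.2398]
eef_rot: [0.0, 1.0, 0.005, -0.0]
contact_force: [-0.8, -0.6, -0.2]
grip_width: 0.0738
gripper_force: 0.0
```

```bash
python3 - <<'E'
from ov import *
c=cam("top"); x0,y0=220,232
a=cv2.resize(c["pixels"][y0:y0+75,x0:x0+100],None,fx=4,fy=4,interpolation=cv2.INTER_CUBIC)
s=cam("side"); b=cv2.resize(s["pixels"][245:320,285:385],None,fx=4,fy=4,interpolation=cv2.INTER_CUBIC)
cv2.imwrite("pics/f8.png",np.hstack([a,b])); print(sense()["clock"],sense()["position"])
E
```

```text
16.6333 [ 0.4306 -0.4264  0.2396]
```

View pics/f8.png

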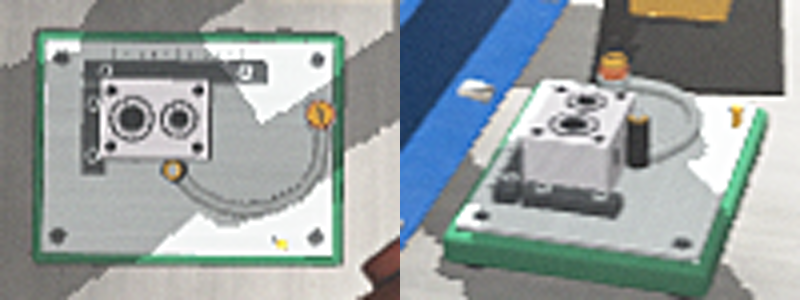

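The top view shows the block flush with the fence above and the end stop at left, and the nose on its long face at (173,170). I'll check that numerically.

```bash
python3 - <<'E'
from ov import *
c=cam("top"); p=proj(c,np.c_[stage(rect(-7,35,-13,45,56))]); 
f=lambda q:np.round((q-[220,232]+.5)*4-.5,0)
print("predicted home top corners (crop px):",f(p).tolist()); P=cloud(c)
x0,y0,x1,y1=*p.min(0).astype(int)+2,*p.max(0).astype(int)-1
print("top z",np.nanmedian(P[y0:y1,x0:x1,2]), "by half",[np.nanmedian(P[y0:y1,a:b,2]) for a,b in((x0,(x0+x1)//2),((x0+x1)//2,x1))],
 [np.nanmedian(P[a:b,x0:x1,2]) for a,b in((y0,(y0+y1)//2),((y0+y1)//2,y1))])
E
```

```text
predicted home top corners (crop px): [[208.0, 158.0], [209.0, 80.0], [99.0, 79.0], [98.0, 158.0]]
top z 0.05477645139977527 by half [np.float64(0.054365232453175594), np.float64(0.05531998676228922)] [np.float64(0.054735377531071605), np.float64(0.054855968484665674)]
```

The predicted home corners, (98–209, 79–158), match the observed block at about (98–210, 80–158), and its top is level at roughly 55 mm.

```bash
python3 -c "
from workcell import *
print(sign_off())"
```

```text
the job is handed in; nothing more can be done
None
```

The large silver valve block is in the clip, flat on the plate against the fence and end stop with the arm's nose on its long face; the gripper is clear and the job was handed in at about 17 s, though no verdict came back.

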